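Push a clay stamp through the dust flap of its store

ROBOT

A 6-joint arm with a two-finger parallel gripper is mounted at the origin on the work surface. World frame = base frame: x ahead of the robot, y to its left, z up, the work surface at z = 0. Lengths are in m, angles in rad, forces in N, time in s.
With the tool pointing down it reaches from about 0.25 to 0.775 m from the base axis. Payload 4 kg.
Tool frame: the origin (TCP) lies at the very end of the fingers, on their centre line; the grasp point (between the pads) lies 19 mm behind it; y points along the fingers, x is the direction in which the jaws open and shut, and the axes are right-handed (so a half turn about y gives the same grasp; the last joint's range is limited). The gripper opens to 94 mm and grips with 3 to 60 N. Pads are 16 mm wide; open, the fingers measure 119 mm over their backs; the gripper's body (75 mm by 177 mm) begins 78 mm behind the grasp point.
Start: joints at [-1.385, 0.087, 1.371, -0, 1.684, -0.103], TCP at [0.157, -0.527, 0.206] pointing down, gripper open.
Joint ranges: [-3.1, 3.1], [-0.76, 2.03], [0.27, 2.55], [-1.08, 4.22], [0.17, 2.65], [-2.57, 2.57]. Speed limits (rad/s): [2.79, 2.79, 3.14, 3.14, 3.14, 3.14].

INTERFACE

Orientations are given as [roll, pitch, yaw] about the fixed x, y, z axes, in that order (R = Rz(yaw) Ry(pitch) Rx(roll)).
In Python, from bench import robot, snapshot, workorder gives the robot as it stands.
- The arm moves only by the tool play_rows, never from a script. Its argument "steps" is a list of rows, each an object of numbers: "x", "y", "z": the shift along the world's x, y, z in m; "rx", "ry", "rz": the turn, a rotation vector about the world's x, y, z in rad; "hand": the finger opening in m, from 0 to 0.094. A call has 1 to 8 rows; each row shifts and turns the commanded pose from where the row before left it; what a row does not reach is not made up. A row lasts 1/8 s, in which the tool goes at most 62.5 mm and 10.7 degrees, less where a joint would pass 70% of its speed; a pose out of reach is approached as far as the arm can. A call is refused whole if a number of a shift passes 0.0625 or a number of a turn 0.188, either way. A call with a gripper value outside its range is refused whole. The fingers move at their own pace and stop on an object; the grip force is fixed at half the most. Time passes only in rows, so rows that do not move let the fingers close. It gives the time, the measured TCP pose, the force and the opening at its end, in the units of the state.
- robot.get_obs(): the state, without advancing time (a new reading comes with each control period).
- snapshot(name): name is "side" or "top"; returns a dict with "color" (480x640x3 uint8, red, green, blue), "range_z" (480x640 float32, m along the optical axis (not along the pixel's ray), 0 where there is no reading), "fov_y" (degrees; the focal length in pixels is half the picture's height over the tangent of half this angle, whatever the lens; pixels are square), "cx", "cy" (the principal point, pixels), "k1" (the pictures are not rectified: a ray, as slopes to the right and down, at radius r is drawn at 1 + k1 r^2 times it, then the intrinsics apply), "T" (4x4, takes a point from camera to world coordinates). Camera axes: x right, y down, z forward; pixel columns grow to the right and rows downward; lengths in m; the calibration is good to about 2 mm. A picture is of the moment at which its call begins.
- workorder.close_job(): hands the job in, once; it reports no verdict.
The state is a dict: "time": time; "joint_positions": joint angles; "qvel": joint speeds; "joint_torque": joint torques, N m; "tool_pos": TCP position; "ee_rot": TCP orientation; "wrist_force": force on the tool from outside, world axes, zero at the start; "wrist_torque": the same for the moment, N m; "width": finger opening in m.
Only numpy, scipy, OpenCV 4.12 (cv2) and the standard library are available. Lean on these libraries where they do the work, as an engineer would, in place of code of your own. Each camera call takes 0.05 s, during which the arm holds its last target.

TASK

Take the wooden push stick by its grip block and use its nose to push the clay stamp along the apron, in through the store's hanging flap, until it meets the sprung stop inside; press it home there steadily with about 10 newtons for a second (never more than 20). Then draw the stick out so that the flap falls shut behind the stamp, and lay the stick flat on the open bench, touching nothing of the store. Do not touch the stamp with the gripper, and leave the roller, jar and bowl where they are.

Things in the scene. Friction and masses are not known exactly. Their poses are not given: they have to be found in the camera images.
- store: Plywood stamp store fixed to the bench. Origin: at bench level, on the lane's centre line, straight under the flap's hinge rod. +x is the push direction (into the box), +z up; all store x values below are along it from here. Floor plate 6 mm thick (the stamp slides on it), 74 mm wide, from x = -125 mm (apron end) to +220 mm (closed rear end).
- apron_end (a point): End of the open apron, on the lane's centre line on top of the floor plate (height 6 mm), store x = -125 mm; axes as the store's. Two guide strips on the apron, 50 mm apart inside, 66 mm outside, their tops at height 20 mm, run from x = -100 mm to the box at x = -5 mm.
- entry (a point): On the hinge axis of the flap, height 50 mm, store x = 0; axes as the store's. The entry below it is 50 mm wide and 44 mm high above the floor plate and is closed only by the flap. The hinge rod above it and the roof behind keep a gripper out: only the stick's bar (22 mm high) reaches in.
- roof_mid (a point): Top of the box's clear roof, height 60 mm, store x = 100 mm; box 70 mm wide outside. Inside is a sprung pad whose face stands at x = 128 to 173 mm: where is NOT measured and must be felt. It gives 1 mm per 2.5 N, up to 12 mm, on a firmly clamped stop; when the push ends it slides the stamp back with it to about the pad's free place. Trim on the roof reaches height 72 mm.
- flap (a joint): Angle (rad) of the aluminium flap, 48 mm wide, 42 mm high, hanging from the entry's hinge. 0 = shut; grows as its lower edge swings inward (store +x), at most 1.45. Never swings outward. 50 g, falls shut by its weight. The stamp lifts it to about 1.1; it shuts once the stamp's rear face is over 43 mm beyond the hinge (at the stop: 47 to 94 mm) and the stick is out.
- stamp_mid (a point): Centre of the loose fired-clay texture stamp, a ridged block 80 mm long (its x axis), 46 mm wide, 26 mm high, 130 to 270 g. It starts lying on the apron between the guides, its long axis along the lane.
- stick_grip (a point): Grip point of the loose wooden push stick (160 g), in its grip block, 44 mm above its underside. Block 40 mm long (stick x), 22 mm wide (y), top at 61 mm; pinch it across the width. Bar below: 26 mm wide, 22 mm high; flat nose 170 mm ahead of the grip point (stick +x), rear end 25 mm behind. Starts lying flat on the bench.
- roller: Bystander: standing fired-clay roller, 44 mm diameter, 50 mm high; origin at the centre of its underside.
- jar: Bystander: white jar with a dark lid, 60 mm diameter, 75 mm high; origin at the centre of its underside.
- bowl: Bystander: small clay bowl, 90 mm diameter, 40 mm high; origin at the centre of its underside.
- stick: The same push stick as a whole; origin under the grip point on the underside (44 mm below it), +x towards the nose, +z up.
- stamp: The same clay stamp as a whole; origin at the centre of its underside, 13 mm below its centre.
There are look-alikes about, which are no part of the job. Of the things shaped like the stick, the wooden one is meant.

How it is judged:
By the outcome, as a careful person would: the job done as asked, in the order asked, and still so for the second after the job is handed in, with the robot touching nothing.
It also fails if it takes over 69 s, if anything falls off the work surface, if the arm or the gripper's body presses on something with over 40 N, if the wrist force passes 120 N, or if a joint passes its speed limit or range.

## Working session

There is one attempt and no reset: what is moved stays moved. The work goes in short steps, Python scripts to look and compute and a tool call to move; the robot and the scene stay as the last step left them, time stands still between calls to the robot, and variables do not carry over. Pictures are saved under pics/ and viewed, and the job is handed in when it is done.

Besides the shell and the picture viewer there is one more tool, called in YAML: its name, and indented under it one key for each argument. play_rows: Moves the arm, as the interface text tells. Its arguments: {"type":"object","properties":{"steps":{"type":"array"}},"required":["steps"]}

```bash
mkdir -p pics; ls
cat > h.py <<'E'
import numpy as np, cv2, pickle
def grab(tag):
    from bench import snapshot
    out={}
    for n in ("side","top"):
        s=snapshot(n); out[n]=s
        cv2.imwrite(f"pics/{tag}_{n}.png",cv2.cvtColor(s["color"],cv2.COLOR_RGB2BGR))
    pickle.dump(out,open(f"{tag}.pkl","wb")); return out
def load(tag): return pickle.load(open(f"{tag}.pkl","rb"))
def K(s):
    f=240/np.tan(np.radians(s["fov_y"])/2)
    return np.array([[f,0,s["cx"]],[0,f,s["cy"]],[0,0,1.]])
def slopes(s,uv):
    uv=np.atleast_2d(np.float64(uv))
    return cv2.undistortPointsIter(uv[:,None],K(s),np.array([s["k1"],0,0,0.]),None,None,(3,50,1e-10))[:,0]
def onplane(s,uv,z):
    m=slopes(s,uv); d=np.c_[m,np.ones(len(m))]@s["T"][:3,:3].T; o=s["T"][:3,3]
    return o+d*((z-o[2])/d[:,2])[:,None]
def cloud(s):
    v,u=np.mgrid[:480,:640]; m=slopes(s,np.c_[u.ravel(),v.ravel()])
    z=s["range_z"].ravel()[:,None]
    p=np.c_[m,np.ones(len(m))]*z
    w=p@s["T"][:3,:3].T+s["T"][:3,3]; w[z[:,0]==0]=np.nan
    return w.reshape(480,640,3)
def proj(s,P):
    P=np.atleast_2d(P); c=(P-s["T"][:3,3])@s["T"][:3,:3]
    return cv2.projectPoints(c,np.zeros(3),np.zeros(3),K(s),np.array([s["k1"],0,0,0.]))[0][:,0]
E
python3 - <<'E'
from h import *
o=grab("a")
from bench import robot
print(robot.get_obs())
for n in o: print(n,o[n]["T"].round(3).tolist(),o[n]["fov_y"],o[n]["cx"],o[n]["cy"],o[n]["k1"])
E
```

```text
pics
{'time': 0.1, 'joint_positions': array([-1.38512214e+00,  8.79397806e-02,  1.37206997e+00, -1.31876435e-05,
        1.68361207e+00, -1.03090878e-01]), 'qvel': array([-3.81119101e-05,  1.07888458e-03, -5.09563621e-03, -2.49506666e-04,
       -1.60918915e-04,  7.18456025e-04]), 'joint_torque': array([ 1.96943118e-03, -3.41252196e+01, -3.03300834e+01,  7.21359788e-02,
        3.04937619e-02, -8.49194703e-05]), 'tool_pos': array([ 0.15652853, -0.52674909,  0.20440597]), 'ee_rot': array([-1.57060054,  0.00201975, -1.28203254]), 'wrist_force': array([-0.05660693, -0.20992614,  0.16254451]), 'wrist_torque': array([-0.01599699,  0.01108501, -0.00175566]), 'width': 0.09421803805397691}
side [[1.0, -0.006, 0.007, 0.537], [-0.009, -0.752, 0.66, -0.787], [0.001, -0.66, -0.752, 0.963], [0.0, 0.0, 0.0, 1.0]] 45.381798882366695 320.65411692260136 250.8837178680223 0.03955252041712027
top [[-0.054, -0.976, 0.209, 0.33], [-0.999, 0.054, -0.006, 0.008], [-0.005, -0.209, -0.978, 1.21], [0.0, 0.0, 0.0, 1.0]] 45.47588120006484 318.00980003238135 247.92726261562825 -0.024040587844577903
```

View pics/a_side.png

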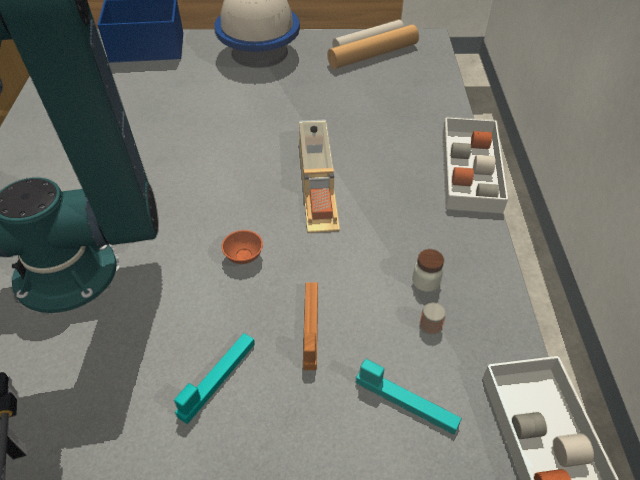

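View pics/a_top.png

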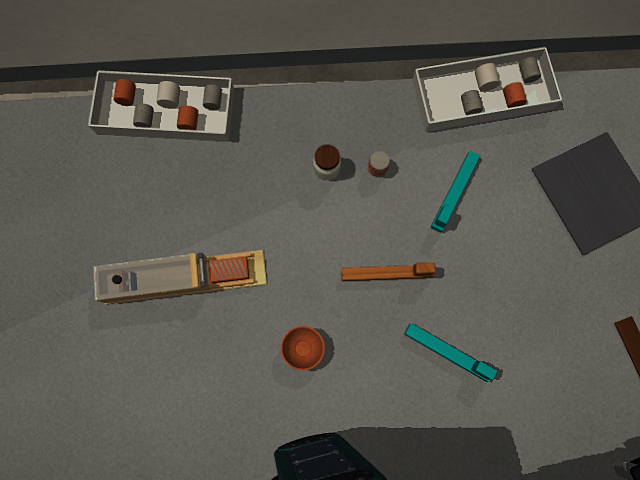

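The side and top views show the orange wooden stick in the middle (top view x 341–437, y≈271; grip block at 425,269). The store is at top-view x 95–267, with the stamp on its apron at (230,269). The teal sticks are the look-alikes. Next I'll measure.

Run:
```python
from h import *
o=load("a")
t=o["top"]["color"][230:320,80:450]; s=o["side"]["color"][110:380,270:370]
cv2.imwrite("pics/a_c1.png",cv2.resize(cv2.cvtColor(t,cv2.COLOR_RGB2BGR),None,fx=2.16,fy=2.16,interpolation=2)[:600])
cv2.imwrite("pics/a_c2.png",cv2.resize(cv2.cvtColor(s,cv2.COLOR_RGB2BGR),None,fx=2.2,fy=2.2,interpolation=2))
for n in o:
    S=o[n]; W=cloud(S); hsv=cv2.cvtColor(S["color"],cv2.COLOR_RGB2HSV)
    print(n, S["color"][271,360] if n=="top" else S["color"][310,311], hsv[271,360] if n=="top" else hsv[310,311])
    # orange mask
    m=((hsv[...,0]<18)&(hsv[...,1]>110)&(hsv[...,2]>60)).astype(np.uint8)
    k,l,st,c=cv2.connectedComponentsWithStats(m)
    for i in range(1,k):
        if st[i,4]>150:
            P=W[l==i]; P=P[np.isfinite(P[:,0])]
            print(st[i],c[i].round(1),np.nanmin(P,0).round(3),np.nanmax(P,0).round(3),np.median(hsv[l==i],0))
```

```text
side [189 121  75] [ 12 154 189]
[ 87   0  16  25 199] [95.2  8. ] [-0.394  0.027 -0.242] [0.214 1.575 0.576] [ 16. 126. 107.]
[ 178    0   45   28 1006] [198.6  12.3] [-0.028  1.527 -0.263] [ 0.156  1.574 -0.135] [ 16. 118. 105.]
[ 288    0  115   29 2744] [345.4  12.7] [ 0.427  1.525 -0.269] [ 0.897  1.578 -0.134] [ 16. 121. 106.]
[ 329   25   89   42 1454] [374.9  43.9] [0.579 0.781 0.006] [0.861 0.958 0.067] [ 16.  123.  145.5]
[  0  66  29  41 239] [13.9 87.7] [-0.698  1.143 -0.407] [-0.536  1.198 -0.201] [ 17. 134.  87.]
[471 131  21  17 313] [481.  139.2] [0.942 0.387 0.008] [0.99  0.47  0.051] [  9. 150. 126.]
[453 167  21  19 330] [462.8 175.9] [0.87  0.25  0.012] [0.916 0.291 0.053] [  9.  144.  136.5]
[306 188  31  33 611] [319.9 205.1] [0.513 0.137 0.003] [0.583 0.237 0.037] [ 10. 127. 185.]
[ 222  230   41   34 1057] [242. 246.] [ 0.333 -0.003 -0.001] [0.42  0.087 0.045] [  9. 153. 144.]
[419 250  24  18 351] [430.6 258.6] [ 0.745 -0.056  0.071] [ 0.793 -0.007  0.08 ] [ 11. 126. 104.]
[ 303  283   15   87 1113] [310.3 326.6] [ 0.511 -0.244  0.004] [ 0.538 -0.049  0.067] [ 13. 158. 190.]
[534 469  37  11 311] [552.5 475. ] [ 0.885 -0.461  0.003] [ 0.95 -0.44  0.05] [ 10. 172. 176.]
top [144  80  38] [ 12 188 144]
[114  79  19  21 309] [122.9  88.5] [0.944 0.398 0.005] [1.007 0.447 0.052] [  9. 198. 118.]
[503  82  24  24 358] [514.1  92.5] [ 0.885 -0.493  0.004] [ 0.933 -0.437  0.051] [  9.  199.  128.5]
[177 105  19  21 326] [186.  115.3] [0.87  0.256 0.001] [0.939 0.304 0.052] [  9. 199. 122.]
[ 205  252   52   38 1104] [229.  270.4] [0.51  0.136 0.001] [0.584 0.24  0.047] [ 10. 158. 147.]
[415 262  21  12 203] [424.9 267.5] [ 0.513 -0.249 -0.006] [ 0.534 -0.194  0.066] [ 12. 193. 128.]
[341 265  82  15 919] [378.2 272.4] [ 0.511 -0.214 -0.005] [ 0.54  -0.046  0.04 ] [ 12. 193. 140.]
[ 281  326   44   45 1468] [303.2 347.5] [ 0.332 -0.001 -0.005] [0.421 0.09  0.046] [  9. 197. 112.]
```

View pics/a_c1.png

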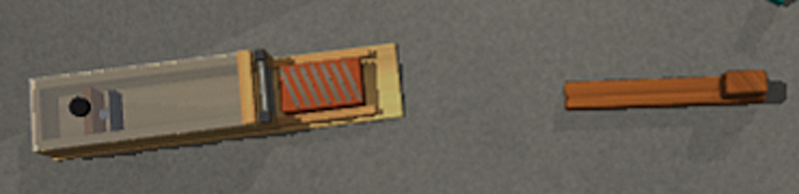

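View pics/a_c2.png

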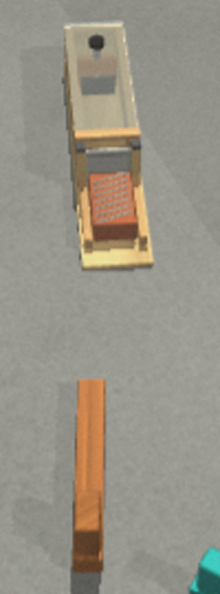

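Run:
```python
from h import *
o=load("a")
def crop(n,x0,y0,w,h,f,name):
    c=o[n]["color"][y0:y0+h,x0:x0+w]
    cv2.imwrite(name,cv2.resize(cv2.cvtColor(c,cv2.COLOR_RGB2BGR),None,fx=f,fy=f,interpolation=cv2.INTER_CUBIC))
crop("top",190,240,90,60,8,"pics/a_d1.png")
crop("side",295,110,50,130,4.5,"pics/a_d2.png")
crop("top",85,240,110,70,7,"pics/a_d4.png")
W=cloud(o["top"])
# stick points
for n in o:
    S=o[n];W=cloud(S);hsv=cv2.cvtColor(S["color"],cv2.COLOR_RGB2HSV)
    m=(hsv[...,0]<18)&(hsv[...,1]>110)&(W[...,0]>.49)&(W[...,0]<.56)&(W[...,1]>-.27)&(W[...,1]<-.03)
    for a,b in ((.012,.03),(.05,.075)):
        P=W[m&(W[...,2]>a)&(W[...,2]<b)]; r=cv2.minAreaRect(np.float32(P[:,:2]*1000)); print(n,a,len(P),r,np.median(P[:,2]))
```

```text
side 0.012 758 ((524.2254028320312, -146.86477661132812), (195.19578552246094, 25.144344329833984), 88.9884033203125) 0.022593340463593403
side 0.05 258 ((523.173583984375, -218.2330322265625), (41.41099166870117, 20.446813583374023), 89.91024780273438) 0.06126797027004194
top 0.012 916 ((525.1409912109375, -142.7681121826172), (192.26763916015625, 26.468557357788086), 88.78480529785156) 0.021079174690785796
top 0.05 209 ((523.9505004882812, -214.24794006347656), (41.18801498413086, 21.55533218383789), 87.7645263671875) 0.05984860682085946
```

View pics/a_d1.png

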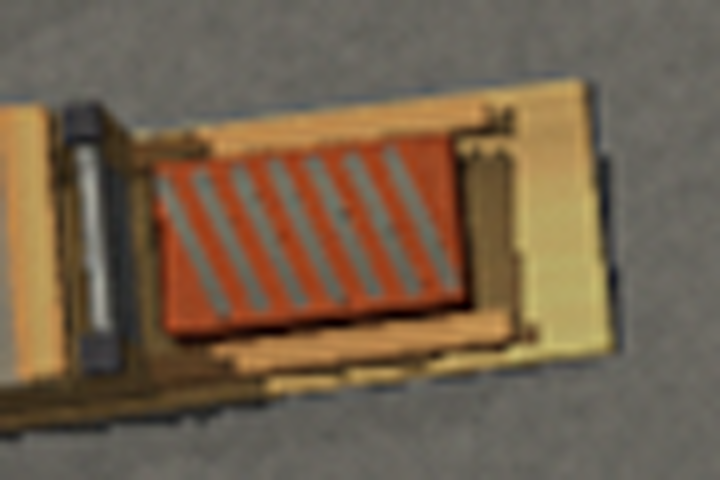

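View pics/a_d2.png

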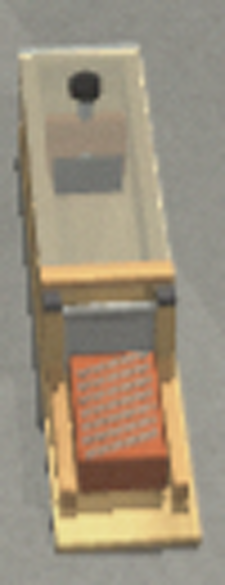

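View pics/a_d4.png

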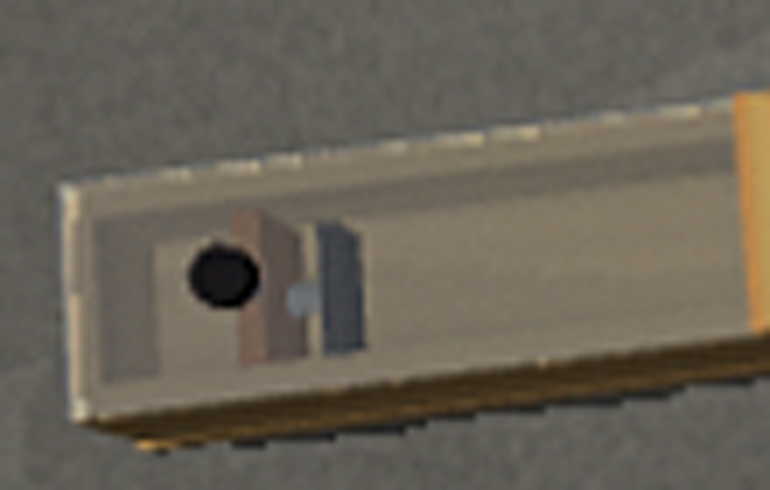

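Run:
```python
from h import *
o=load("a"); t=o["top"]; s=o["side"]
def f(x0,y0,k,pts): return [(x0+(X+.5)/k-.5,y0+(Y+.5)/k-.5) for X,Y in pts]
mm=lambda P:(P*1000).round(1).tolist()
A=onplane(t,f(190,240,8,[(588,78),(613,355)]),.006); print("apron top",mm(A))
R=onplane(t,f(85,240,7,[(62,187),(78,420)]),.060); print("rear top",mm(R))
As=onplane(s,f(295,110,4.5,[(55,543),(201,538)]),.006); print("apron side",mm(As))
Rs=onplane(s,f(295,110,4.5,[(22,50),(139,46)]),.060); print("rear side",mm(Rs))
for a,r in ((A,R),(As,Rs)):
    d=r.mean(0)-a.mean(0); print(np.degrees(np.arctan2(d[1],d[0])),np.hypot(*d[:2]))
st=onplane(t,f(190,240,8,[(153,163),(168,333),(466,300),(450,135)]),.032); print("stamp",mm(st),mm(st.mean(0)))
st=onplane(s,f(295,110,4.5,[(70,358),(155,350),(78,458),(168,456)]),.032); print("stamp side",mm(st),mm(st.mean(0)))
for n,S,uv in(("t",t,f(85,240,7,[(318,222),(362,225),(365,352),(325,355)])),("s",s,f(295,110,4.5,[(57,155),(128,157),(122,192),(52,188)]))):
  for z in (.006,.03,.045): print("pad",n,z,mm(onplane(S,uv,z)))
# stick end corners
for n,S in o.items():
    hsv=cv2.cvtColor(S["color"],cv2.COLOR_RGB2HSV); W=cloud(S)
    m=(hsv[...,0]<18)&(hsv[...,1]>110)&(W[...,0]>.49)&(W[...,0]<.56)&(W[...,1]>-.27)&(W[...,1]<-.03)
    P=W[m]
    b=P[(P[:,1]>-.17)&(P[:,2]>.015)]
    l=cv2.fitLine(np.float32(b[:,:2]),cv2.DIST_HUBER,0,.01,.01).ravel(); print(n,"stick dir",np.degrees(np.arctan2(l[1],l[0])),l, P[:,1].min(),P[:,1].max())
```

```text
apron top [[590.7, 118.6, 6.0], [515.2, 114.5, 6.0]]
rear top [[562.5, 462.9, 60.0], [493.5, 456.4, 60.0]]
apron side [[515.3, 115.4, 6.0], [589.7, 118.2, 6.0]]
rear side [[495.0, 456.7, 60.0], [562.8, 460.0, 60.0]]
94.16079776398615 0.3440543798868877
93.95413302270794 0.3423563580128251
stamp [[568.6, 231.0, 32.0], [523.3, 227.7, 32.0], [527.8, 149.9, 32.0], [571.8, 152.9, 32.0]] [547.8, 190.4, 32.0]
stamp side [[523.0, 225.2, 32.0], [568.1, 231.1, 32.0], [527.3, 150.3, 32.0], [573.2, 151.4, 32.0]] [547.9, 189.5, 32.0]
pad t 0.006 [[558.3, 405.1, 6.0], [556.6, 391.5, 6.0], [517.4, 390.2, 6.0], [517.1, 402.4, 6.0]]
pad t 0.03 [[553.7, 397.2, 30.0], [552.1, 383.9, 30.0], [513.6, 382.6, 30.0], [513.4, 394.5, 30.0]]
pad t 0.045 [[550.9, 392.2, 45.0], [549.3, 379.1, 45.0], [511.3, 377.8, 45.0], [511.0, 389.6, 45.0]]
pad s 0.006 [[514.5, 428.8, 6.0], [556.3, 426.6, 6.0], [552.4, 394.5, 6.0], [511.8, 398.4, 6.0]]
pad s 0.03 [[515.1, 398.3, 30.0], [555.8, 396.1, 30.0], [552.0, 364.8, 30.0], [512.4, 368.7, 30.0]]
pad s 0.045 [[515.5, 379.2, 45.0], [555.5, 377.1, 45.0], [551.8, 346.3, 45.0], [512.8, 350.1, 45.0]]
side stick dir 88.52821 [ 0.02568459  0.9996701   0.52488345 -0.11125738] -0.24446930187307092 -0.049123523009996894
top stick dir 89.175095 [ 0.01439672  0.99989635  0.5253911  -0.10809438] -0.24877794437429135 -0.04569218855045998
```

play_rows:
  steps:
    - {"x": 0.03, "y": 0.026, "rz": 0.105}
    - {"x": 0.03, "y": 0.026, "rz": 0.105}
    - {"x": 0.03, "y": 0.026, "rz": 0.105}
    - {"x": 0.03, "y": 0.026, "rz": 0.105}
    - {"x": 0.03, "y": 0.026, "rz": 0.105}
    - {"x": 0.03, "y": 0.026, "rz": 0.105}
    - {"x": 0.03, "y": 0.026, "rz": 0.105}
    - {"x": 0.03, "y": 0.026, "rz": 0.105}

```text
schema error: expected keys x, y, z, rx, ry, rz, hand
```

play_rows:
  steps:
    - {"x": 0.03, "y": 0.026, "z": 0, "rx": 0, "ry": 0, "rz": 0.105, "hand": 0.094}
    - {"x": 0.03, "y": 0.026, "z": 0, "rx": 0, "ry": 0, "rz": 0.105, "hand": 0.094}
    - {"x": 0.03, "y": 0.026, "z": 0, "rx": 0, "ry": 0, "rz": 0.105, "hand": 0.094}
    - {"x": 0.03, "y": 0.026, "z": 0, "rx": 0, "ry": 0, "rz": 0.105, "hand": 0.094}
    - {"x": 0.03, "y": 0.026, "z": 0, "rx": 0, "ry": 0, "rz": 0.105, "hand": 0.094}
    - {"x": 0.03, "y": 0.026, "z": 0, "rx": 0, "ry": 0, "rz": 0.105, "hand": 0.094}
    - {"x": 0.03, "y": 0.026, "z": 0, "rx": 0, "ry": 0, "rz": 0.105, "hand": 0.094}
    - {"x": 0.03, "y": 0.026, "z": 0, "rx": 0, "ry": 0, "rz": 0.105, "hand": 0.094}

```text
time: 1.1
tool_pos: [0.3973, -0.3181, 0.2049]
ee_rot: [-1.571, 0.001, -0.439]
wrist_force: [0.8, 0.0, -0.1]
width: 0.0942
```

play_rows:
  steps:
    - {"x": 0.0315, "y": 0.0254, "z": 0, "rx": 0, "ry": 0, "rz": 0.105, "hand": 0.07}
    - {"x": 0.0315, "y": 0.0254, "z": 0, "rx": 0, "ry": 0, "rz": 0.105, "hand": 0.07}
    - {"x": 0.0315, "y": 0.0254, "z": 0, "rx": 0, "ry": 0, "rz": 0.105, "hand": 0.07}
    - {"x": 0.0315, "y": 0.0254, "z": 0, "rx": 0, "ry": 0, "rz": 0.105, "hand": 0.07}
    - {"x": 0, "y": 0, "z": -0.03, "rx": 0, "ry": 0, "rz": 0, "hand": 0.07}
    - {"x": 0, "y": 0, "z": -0.03, "rx": 0, "ry": 0, "rz": 0, "hand": 0.07}
    - {"x": 0, "y": 0, "z": -0.03, "rx": 0, "ry": 0, "rz": 0, "hand": 0.07}
    - {"x": 0, "y": 0, "z": 0, "rx": 0, "ry": 0, "rz": 0, "hand": 0.07}

```text
time: 2.1
tool_pos: [0.5205, -0.2164, 0.1119]
ee_rot: [-1.567, 0.007, -0.022]
wrist_force: [0.1, -0.2, -0.0]
width: 0.0697
```

play_rows:
  steps:
    - {"x": 0.003, "y": 0, "z": -0.03, "rx": 0, "ry": 0, "rz": 0, "hand": 0.07}
    - {"x": 0, "y": 0, "z": -0.03, "rx": 0, "ry": 0, "rz": 0, "hand": 0.07}
    - {"x": 0, "y": 0, "z": -0.02, "rx": 0, "ry": 0, "rz": 0, "hand": 0.07}
    - {"x": 0, "y": 0, "z": 0, "rx": 0, "ry": 0, "rz": 0, "hand": 0.07}
    - {"x": 0, "y": 0, "z": 0, "rx": 0, "ry": 0, "rz": 0, "hand": 0.07}

```text
time: 2.72
tool_pos: [0.5268, -0.2183, 0.0375]
ee_rot: [-1.572, -0.003, -0.022]
wrist_force: [-0.4, -0.4, 0.2]
width: 0.07
```

Run:
```python
from h import *
from bench import robot
for i in range(1): 
    b=robot.get_obs(); print(b["tool_pos"],b["ee_rot"])
o=grab("b")
s=o["side"]["color"][200:450,180:440]
cv2.imwrite("pics/b_c.png",cv2.resize(cv2.cvtColor(s,cv2.COLOR_RGB2BGR),None,fx=2.3,fy=2.3,interpolation=2))
```

```text
[ 0.52675371 -0.21827886  0.03746629] [-1.57212415 -0.00274015 -0.02208683]
```

View pics/b_c.png

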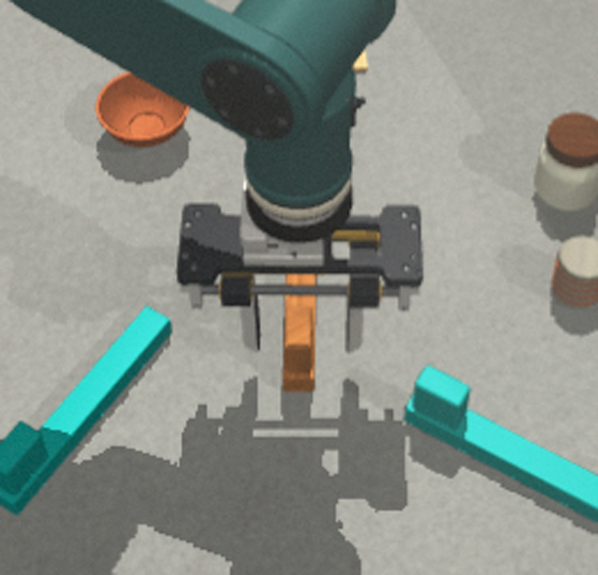

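play_rows:
  steps:
    - {"x": -0.003, "y": 0.001, "z": -0.011, "rx": 0, "ry": 0, "rz": 0, "hand": 0.07}
    - {"x": 0, "y": 0, "z": 0, "rx": 0, "ry": 0, "rz": 0, "hand": 0.03}
    - {"x": 0, "y": 0, "z": 0, "rx": 0, "ry": 0, "rz": 0, "hand": 0.0}
    - {"x": 0, "y": 0, "z": 0, "rx": 0, "ry": 0, "rz": 0, "hand": 0.0}
    - {"x": 0, "y": 0, "z": 0, "rx": 0, "ry": 0, "rz": 0, "hand": 0.0}
    - {"x": 0, "y": 0, "z": 0, "rx": 0, "ry": 0, "rz": 0, "hand": 0.0}
    - {"x": 0, "y": 0, "z": 0, "rx": 0, "ry": 0, "rz": 0, "hand": 0.0}

```text
time: 3.7
tool_pos: [0.5228, -0.2167, 0.0246]
ee_rot: [-1.571, -0.0, -0.022]
wrist_force: [-0.0, 0.2, 1.2]
width: 0.022
```

play_rows:
  steps:
    - {"x": 0, "y": 0, "z": 0.01, "rx": 0, "ry": 0, "rz": 0, "hand": 0.0}
    - {"x": 0, "y": 0, "z": 0.015, "rx": 0, "ry": 0, "rz": 0, "hand": 0.0}
    - {"x": 0.0086, "y": 0.0297, "z": 0, "rx": 0, "ry": 0, "rz": 0.0185, "hand": 0.0}
    - {"x": 0.0086, "y": 0.0297, "z": 0, "rx": 0, "ry": 0, "rz": 0.0185, "hand": 0.0}
    - {"x": 0.0086, "y": 0.0297, "z": 0, "rx": 0, "ry": 0, "rz": 0.0185, "hand": 0.0}
    - {"x": 0.0086, "y": 0.0297, "z": 0, "rx": 0, "ry": 0, "rz": 0.0185, "hand": 0.0}
    - {"x": 0.0086, "y": 0.0297, "z": 0, "rx": 0, "ry": 0, "rz": 0.0185, "hand": 0.0}
    - {"x": 0, "y": 0, "z": 0, "rx": 0, "ry": 0, "rz": 0, "hand": 0.0}

```text
time: 4.7
tool_pos: [0.5664, -0.0664, 0.0507]
ee_rot: [-1.571, -0.002, 0.074]
wrist_force: [-0.1, -0.9, -1.3]
width: 0.0219
```

Run:
```python
from h import *
o=grab("c")
for n,(x0,y0,w,h,f) in {"side":(230,130,180,200,2.9),"top":(180,220,230,100,3.4)}.items():
    c=o[n]["color"][y0:y0+h,x0:x0+w]
    cv2.imwrite(f"pics/c_{n}z.png",cv2.resize(cv2.cvtColor(c,cv2.COLOR_RGB2BGR),None,fx=f,fy=f,interpolation=2))
    S=o[n];hsv=cv2.cvtColor(S["color"],cv2.COLOR_RGB2HSV);W=cloud(S)
    m=(hsv[...,0]<18)&(hsv[...,1]>110)&(W[...,0]>.5)&(W[...,0]<.62)&(W[...,1]>-.12)&(W[...,1]<.109)&(W[...,2]>.015)
    P=W[m]; print(n,len(P),P[:,1].min(),P[:,1].max())
    for a in np.arange(-.1,.12,.02):
        q=P[(P[:,1]>a)&(P[:,1]<a+.02)]
        if len(q)>5: print(a.round(2),len(q),q.min(0).round(4),q.max(0).round(4),np.median(q,0).round(4))
```

```text
side 459 -0.09370844299378656 0.02818213769037481
-0.1 259 [ 0.5546 -0.0937  0.0271] [ 0.5781 -0.08    0.1771] [ 0.5657 -0.0862  0.0579]
-0.08 81 [ 0.5538 -0.0798  0.0514] [ 0.5756 -0.0601  0.0908] [ 0.5658 -0.0703  0.0876]
-0.06 44 [ 0.5559 -0.0597  0.0836] [ 0.5757 -0.0474  0.0911] [ 0.5658 -0.0532  0.0871]
-0.02 41 [ 0.559 -0.016  0.044] [ 5.736e-01 -1.000e-04  5.180e-02] [ 0.5654 -0.0078  0.0489]
0.0 21 [5.592e-01 3.000e-04 4.560e-02] [0.5719 0.0199 0.0537] [0.5656 0.0145 0.0483]
0.02 13 [0.5595 0.0203 0.0459] [0.5703 0.0282 0.0516] [0.5659 0.0246 0.0491]
top 734 -0.07709688833671402 0.10168056358662617
-0.04 123 [ 0.5493 -0.0397  0.0234] [ 0.5768 -0.0206  0.1559] [ 0.5614 -0.0298  0.0464]
-0.02 28 [ 0.5499 -0.0199  0.0302] [ 0.5746 -0.0144  0.0534] [ 0.5574 -0.018   0.0462]
0.0 46 [0.548  0.0114 0.0304] [0.5737 0.02   0.0511] [0.5635 0.0162 0.0468]
0.02 132 [0.5462 0.0201 0.0287] [0.5722 0.04   0.0516] [0.5572 0.0303 0.0469]
0.04 130 [0.5449 0.0406 0.0271] [0.5714 0.0599 0.0532] [0.5572 0.0498 0.0468]
0.06 129 [0.5429 0.0601 0.0226] [0.5696 0.08   0.0534] [0.5543 0.07   0.0468]
0.08 132 [0.5417 0.08   0.0306] [0.5674 0.0996 0.0562] [0.5532 0.0898 0.0462]
0.1 9 [0.5422 0.1    0.0416] [0.5651 0.1017 0.0486] [0.5566 0.1014 0.0452]
```

View pics/c_sidez.png

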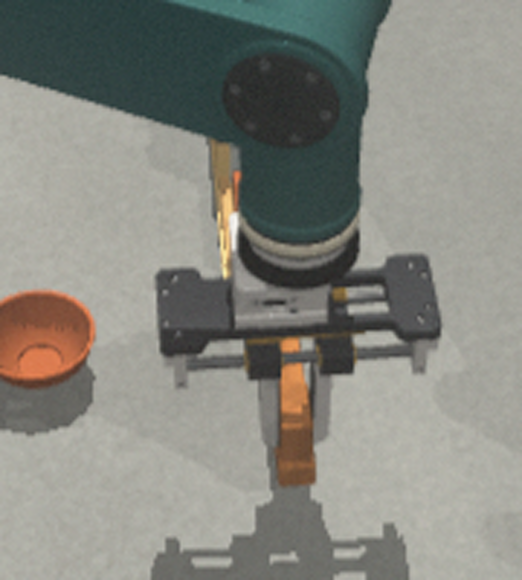

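View pics/c_topz.png

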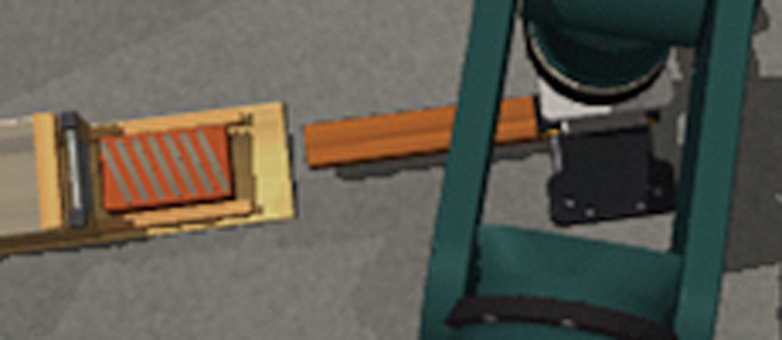

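play_rows:
  steps:
    - {"x": 0, "y": 0, "z": -0.009, "rx": 0, "ry": 0, "rz": 0, "hand": 0.0}
    - {"x": 0, "y": 0, "z": -0.008, "rx": 0, "ry": 0, "rz": 0, "hand": 0.0}
    - {"x": -0.0007, "y": 0.01, "z": 0, "rx": 0, "ry": 0, "rz": 0, "hand": 0.0}
    - {"x": -0.0007, "y": 0.01, "z": 0, "rx": 0, "ry": 0, "rz": 0, "hand": 0.0}
    - {"x": -0.0007, "y": 0.01, "z": 0, "rx": 0, "ry": 0, "rz": 0, "hand": 0.0}
    - {"x": -0.0007, "y": 0.01, "z": 0, "rx": 0, "ry": 0, "rz": 0, "hand": 0.0}
    - {"x": 0, "y": 0, "z": 0, "rx": 0, "ry": 0, "rz": 0, "hand": 0.0}

```text
time: 5.68
tool_pos: [0.5629, -0.0271, 0.0327]
ee_rot: [-1.571, -0.0, 0.072]
wrist_force: [0.1, 0.3, -1.5]
width: 0.0218
```

Run:
```python
from h import *
o=grab("d")
for n,(x0,y0,w,h,f) in {"top":(180,220,230,100,3.4)}.items():
    c=o[n]["color"][y0:y0+h,x0:x0+w]
    cv2.imwrite(f"pics/d_{n}z.png",cv2.resize(cv2.cvtColor(c,cv2.COLOR_RGB2BGR),None,fx=f,fy=f,interpolation=2))
    W=cloud(o[n])
    for v in (264,267,270): print([W[v,u].round(4).tolist() for u in range(256,300,6)])
```

```text
[[0.5549, 0.1322, 0.0299], [0.5545, 0.1198, 0.0281], [0.5534, 0.107, 0.0305], [0.5536, 0.0948, 0.0256], [0.5526, 0.0821, 0.0277], [0.5527, 0.0697, 0.0233], [0.4726, 0.0396, 0.4478], [0.4726, 0.0316, 0.4455]]
[[0.5481, 0.1322, 0.0321], [0.548, 0.12, 0.0287], [0.547, 0.1073, 0.0305], [0.5468, 0.0949, 0.0278], [0.5458, 0.0822, 0.0297], [0.5456, 0.0698, 0.0269], [0.4682, 0.0398, 0.4492], [0.4682, 0.0318, 0.4466]]
[[0.5419, 0.1325, 0.0311], [0.5417, 0.1202, 0.0286], [0.5406, 0.1074, 0.031], [0.5424, 0.096, 0.0167], [0.5432, 0.0838, 0.0083], [0.5444, 0.0716, -0.002], [0.4644, 0.04, 0.4472], [0.464, 0.0319, 0.4469]]
```

View pics/d_topz.png

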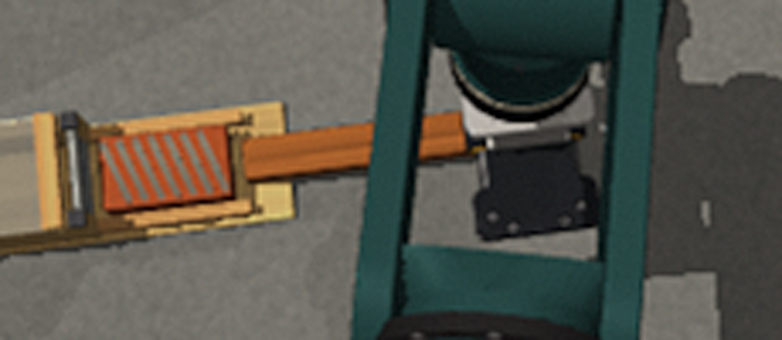

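play_rows:
  steps:
    - {"x": -0.0005, "y": 0.007, "z": 0, "rx": 0, "ry": 0, "rz": 0, "hand": 0.0}
    - {"x": -0.0003, "y": 0.004, "z": 0, "rx": 0, "ry": 0, "rz": 0, "hand": 0.0}
    - {"x": -0.0006, "y": 0.008, "z": 0, "rx": 0, "ry": 0, "rz": 0, "hand": 0.0}
    - {"x": -0.0005, "y": 0.008, "z": 0, "rx": 0, "ry": 0, "rz": 0, "hand": 0.0}
    - {"x": -0.0006, "y": 0.008, "z": 0, "rx": 0, "ry": 0, "rz": 0, "hand": 0.0}
    - {"x": -0.0006, "y": 0.008, "z": 0, "rx": 0, "ry": 0, "rz": 0, "hand": 0.0}
    - {"x": -0.0005, "y": 0.008, "z": 0, "rx": 0, "ry": 0, "rz": 0, "hand": 0.0}
    - {"x": -0.0006, "y": 0.008, "z": 0, "rx": 0, "ry": 0, "rz": 0, "hand": 0.0}

```text
time: 6.78
tool_pos: [0.5586, 0.0314, 0.0325]
ee_rot: [-1.571, -0.0, 0.071]
wrist_force: [0.2, -1.8, -1.0]
width: 0.022
```

Run:
```python
from h import *
o=grab("e")
for n,(x0,y0,w,h,f) in {"top":(80,220,250,100,3)}.items():
    c=o[n]["color"][y0:y0+h,x0:x0+w]
    cv2.imwrite(f"pics/e_{n}z.png",cv2.resize(cv2.cvtColor(c,cv2.COLOR_RGB2BGR),None,fx=f,fy=f,interpolation=2))
```

```text
(no output)
```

View pics/e_topz.png

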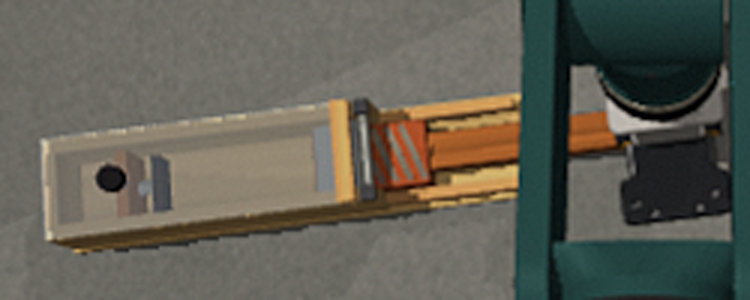

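The stamp is entering straight with the flap lifting (top crop 365–430, ~155), and the push force is about 2 N. Continuing.

play_rows:
  steps:
    - {"x": -0.0006, "y": 0.008, "z": 0, "rx": 0, "ry": 0, "rz": 0, "hand": 0.0}
    - {"x": -0.0005, "y": 0.008, "z": 0, "rx": 0, "ry": 0, "rz": 0, "hand": 0.0}
    - {"x": -0.0006, "y": 0.008, "z": 0, "rx": 0, "ry": 0, "rz": 0, "hand": 0.0}
    - {"x": -0.0006, "y": 0.008, "z": 0, "rx": 0, "ry": 0, "rz": 0, "hand": 0.0}
    - {"x": -0.0005, "y": 0.008, "z": 0, "rx": 0, "ry": 0, "rz": 0, "hand": 0.0}
    - {"x": -0.0006, "y": 0.008, "z": 0, "rx": 0, "ry": 0, "rz": 0, "hand": 0.0}
    - {"x": -0.0006, "y": 0.008, "z": 0, "rx": 0, "ry": 0, "rz": 0, "hand": 0.0}
    - {"x": -0.0005, "y": 0.008, "z": 0, "rx": 0, "ry": 0, "rz": 0, "hand": 0.0}

```text
time: 7.88
tool_pos: [0.554, 0.0954, 0.0324]
ee_rot: [-1.571, 0.0, 0.071]
wrist_force: [-0.1, -2.2, -1.4]
width: 0.0214
```

play_rows:
  steps:
    - {"x": -0.0003, "y": 0.004, "z": 0, "rx": 0, "ry": 0, "rz": 0, "hand": 0.0}
    - {"x": -0.0003, "y": 0.004, "z": 0, "rx": 0, "ry": 0, "rz": 0, "hand": 0.0}
    - {"x": -0.0003, "y": 0.004, "z": 0, "rx": 0, "ry": 0, "rz": 0, "hand": 0.0}
    - {"x": -0.0003, "y": 0.004, "z": 0, "rx": 0, "ry": 0, "rz": 0, "hand": 0.0}

```text
time: 8.38
tool_pos: [0.5529, 0.111, 0.0325]
ee_rot: [-1.571, -0.0, 0.07]
wrist_force: [-0.7, -1.6, -2.5]
width: 0.0219
```

Run:
```python
from h import *
o=grab("f")
for n,(x0,y0,w,h,f) in {"top":(80,220,250,100,3)}.items():
    c=o[n]["color"][y0:y0+h,x0:x0+w]
    cv2.imwrite(f"pics/f_{n}z.png",cv2.resize(cv2.cvtColor(c,cv2.COLOR_RGB2BGR),None,fx=f,fy=f,interpolation=2))
```

```text
(no output)
```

View pics/f_topz.png

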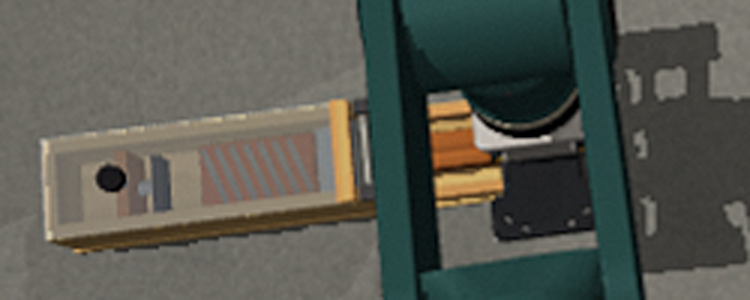

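play_rows:
  steps:
    - {"x": -0.0002, "y": 0.003, "z": 0, "rx": 0, "ry": 0, "rz": 0, "hand": 0.0}
    - {"x": -0.0002, "y": 0.003, "z": 0, "rx": 0, "ry": 0, "rz": 0, "hand": 0.0}
    - {"x": -0.0002, "y": 0.003, "z": 0, "rx": 0, "ry": 0, "rz": 0, "hand": 0.0}
    - {"x": -0.0002, "y": 0.003, "z": 0, "rx": 0, "ry": 0, "rz": 0, "hand": 0.0}

```text
time: 8.98
tool_pos: [0.5522, 0.123, 0.0326]
ee_rot: [-1.571, -0.0, 0.07]
wrist_force: [-0.3, -1.4, 0.2]
width: 0.0219
```

play_rows:
  steps:
    - {"x": -0.0001, "y": 0.0015, "z": 0, "rx": 0, "ry": 0, "rz": 0, "hand": 0.0}
    - {"x": -0.0001, "y": 0.0015, "z": 0, "rx": 0, "ry": 0, "rz": 0, "hand": 0.0}

```text
time: 9.22
tool_pos: [0.552, 0.1259, 0.0325]
ee_rot: [-1.571, -0.0, 0.071]
wrist_force: [0.2, -2.7, -1.4]
width: 0.0218
```

play_rows:
  steps:
    - {"x": -0.0001, "y": 0.0015, "z": 0, "rx": 0, "ry": 0, "rz": 0, "hand": 0.0}
    - {"x": -0.0001, "y": 0.0015, "z": 0, "rx": 0, "ry": 0, "rz": 0, "hand": 0.0}

```text
time: 9.48
tool_pos: [0.5517, 0.1289, 0.0325]
ee_rot: [-1.571, -0.0, 0.07]
wrist_force: [-0.5, -2.1, -0.9]
width: 0.0216
```

Run:
```python
from h import *
o=grab("g")
for n,(x0,y0,w,h,f) in {"top":(80,230,120,90,6)}.items():
    c=o[n]["color"][y0:y0+h,x0:x0+w]
    cv2.imwrite(f"pics/g_{n}z.png",cv2.resize(cv2.cvtColor(c,cv2.COLOR_RGB2BGR),None,fx=f,fy=f,interpolation=2))
```

```text
(no output)
```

View pics/g_topz.png

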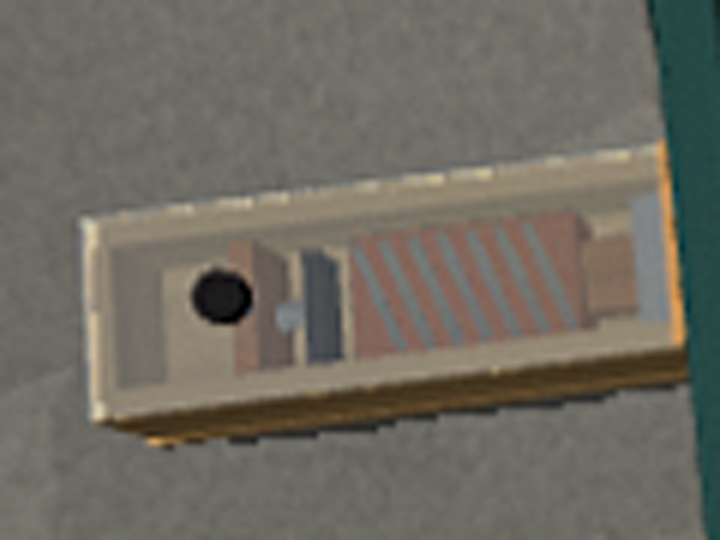

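play_rows:
  steps:
    - {"x": -0.0001, "y": 0.0015, "z": 0, "rx": 0, "ry": 0, "rz": 0, "hand": 0.0}
    - {"x": -0.0001, "y": 0.0015, "z": 0, "rx": 0, "ry": 0, "rz": 0, "hand": 0.0}

```text
time: 9.82
tool_pos: [0.5516, 0.1319, 0.0325]
ee_rot: [-1.571, -0.0, 0.07]
wrist_force: [0.4, -2.8, -0.6]
width: 0.0222
```

play_rows:
  steps:
    - {"x": -0.0001, "y": 0.001, "z": 0, "rx": 0, "ry": 0, "rz": 0, "hand": 0.0}
    - {"x": -0.0001, "y": 0.001, "z": 0, "rx": 0, "ry": 0, "rz": 0, "hand": 0.0}

```text
time: 10.07
tool_pos: [0.5513, 0.1339, 0.0325]
ee_rot: [-1.571, -0.0, 0.07]
wrist_force: [0.9, -2.3, -1.1]
width: 0.0216
```

play_rows:
  steps:
    - {"x": -0.0001, "y": 0.001, "z": 0, "rx": 0, "ry": 0, "rz": 0, "hand": 0.0}
    - {"x": -0.0001, "y": 0.001, "z": 0, "rx": 0, "ry": 0, "rz": 0, "hand": 0.0}

```text
time: 10.32
tool_pos: [0.5511, 0.1359, 0.0325]
ee_rot: [-1.571, -0.0, 0.07]
wrist_force: [0.5, -1.7, -1.7]
width: 0.022
```

play_rows:
  steps:
    - {"x": -0.0001, "y": 0.001, "z": 0, "rx": 0, "ry": 0, "rz": 0, "hand": 0.0}
    - {"x": -0.0001, "y": 0.001, "z": 0, "rx": 0, "ry": 0, "rz": 0, "hand": 0.0}

```text
time: 10.58
tool_pos: [0.5509, 0.1379, 0.0325]
ee_rot: [-1.571, -0.0, 0.071]
wrist_force: [1.2, -1.8, -0.5]
width: 0.0219
```

play_rows:
  steps:
    - {"x": -0.0001, "y": 0.001, "z": 0, "rx": 0, "ry": 0, "rz": 0, "hand": 0.0}
    - {"x": -0.0001, "y": 0.001, "z": 0, "rx": 0, "ry": 0, "rz": 0, "hand": 0.0}

```text
time: 10.82
tool_pos: [0.5508, 0.1398, 0.0325]
ee_rot: [-1.571, -0.0, 0.07]
wrist_force: [0.7, -3.0, -0.9]
width: 0.0217
```

play_rows:
  steps:
    - {"x": -0.0001, "y": 0.001, "z": 0, "rx": 0, "ry": 0, "rz": 0, "hand": 0.0}
    - {"x": -0.0001, "y": 0.001, "z": 0, "rx": 0, "ry": 0, "rz": 0, "hand": 0.0}

```text
time: 11.08
tool_pos: [0.5508, 0.1409, 0.0328]
ee_rot: [-1.573, -0.001, 0.07]
wrist_force: [0.7, -5.7, 1.3]
width: 0.0218
```

play_rows:
  steps:
    - {"x": -0.0001, "y": 0.001, "z": 0, "rx": 0, "ry": 0, "rz": 0, "hand": 0.0}

```text
time: 11.2
tool_pos: [0.5508, 0.1413, 0.0329]
ee_rot: [-1.574, -0.001, 0.07]
wrist_force: [0.2, -7.7, 0.4]
width: 0.0216
```

play_rows:
  steps:
    - {"x": -0.0001, "y": 0.001, "z": 0, "rx": 0, "ry": 0, "rz": 0, "hand": 0.0}
    - {"x": 0, "y": 0, "z": 0, "rx": 0, "ry": 0, "rz": 0, "hand": 0.0}

```text
time: 11.45
tool_pos: [0.5509, 0.1418, 0.033]
ee_rot: [-1.575, -0.001, 0.07]
wrist_force: [0.4, -7.6, 0.8]
width: 0.0221
```

play_rows:
  steps:
    - {"x": -0.0001, "y": 0.0015, "z": 0, "rx": 0, "ry": 0, "rz": 0, "hand": 0.0}
    - {"x": 0, "y": 0, "z": 0, "rx": 0, "ry": 0, "rz": 0, "hand": 0.0}

```text
time: 11.7
tool_pos: [0.5509, 0.1425, 0.0332]
ee_rot: [-1.576, -0.001, 0.07]
wrist_force: [0.4, -10.0, 2.3]
width: 0.0217
```

play_rows:
  steps:
    - {"x": 0, "y": 0.0006, "z": 0, "rx": 0, "ry": 0, "rz": 0, "hand": 0.0}
    - {"x": 0, "y": 0, "z": 0, "rx": 0, "ry": 0, "rz": 0, "hand": 0.0}
    - {"x": 0, "y": 0, "z": 0, "rx": 0, "ry": 0, "rz": 0, "hand": 0.0}

```text
time: 12.08
tool_pos: [0.5509, 0.1427, 0.0333]
ee_rot: [-1.577, -0.001, 0.07]
wrist_force: [0.9, -10.6, 2.6]
width: 0.0217
```

play_rows:
  steps:
    - {"x": 0, "y": 0, "z": 0, "rx": 0, "ry": 0, "rz": 0, "hand": 0.0}
    - {"x": 0, "y": 0, "z": 0, "rx": 0, "ry": 0, "rz": 0, "hand": 0.0}
    - {"x": 0, "y": 0, "z": 0, "rx": 0, "ry": 0, "rz": 0, "hand": 0.0}
    - {"x": 0, "y": 0, "z": 0, "rx": 0, "ry": 0, "rz": 0, "hand": 0.0}

```text
time: 12.58
tool_pos: [0.551, 0.1426, 0.0333]
ee_rot: [-1.577, -0.001, 0.07]
wrist_force: [0.8, -10.6, 2.7]
width: 0.0215
```

Run:
```python
from h import *
from bench import robot
o=grab("p")
print(robot.get_obs()["wrist_force"])
for n,(x0,y0,w,h,f) in {"top":(80,230,120,90,6)}.items():
    c=o[n]["color"][y0:y0+h,x0:x0+w]
    cv2.imwrite(f"pics/p_{n}z.png",cv2.resize(cv2.cvtColor(c,cv2.COLOR_RGB2BGR),None,fx=f,fy=f,interpolation=2))
```

```text
[  0.48240679 -11.26680241   2.41891421]
```

View pics/p_topz.png

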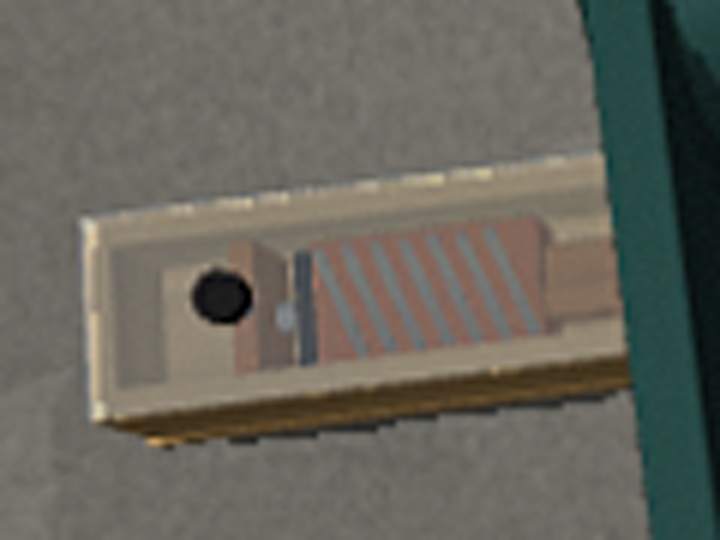

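The stamp is flush against the pad (crop x≈315) and the force has held steady at 10–11 N. A short further hold, then a slow release.

play_rows:
  steps:
    - {"x": 0, "y": 0, "z": 0, "rx": 0, "ry": 0, "rz": 0, "hand": 0.0}
    - {"x": 0, "y": 0, "z": 0, "rx": 0, "ry": 0, "rz": 0, "hand": 0.0}
    - {"x": 0, "y": 0, "z": 0, "rx": 0, "ry": 0, "rz": 0, "hand": 0.0}
    - {"x": 0, "y": 0, "z": 0, "rx": 0, "ry": 0, "rz": 0, "hand": 0.0}

```text
time: 13.18
tool_pos: [0.551, 0.1426, 0.0333]
ee_rot: [-1.577, -0.001, 0.07]
wrist_force: [0.4, -11.6, 2.2]
width: 0.0215
```

play_rows:
  steps:
    - {"x": 0.0001, "y": -0.001, "z": 0, "rx": 0, "ry": 0, "rz": 0, "hand": 0.0}
    - {"x": 0.0001, "y": -0.001, "z": 0, "rx": 0, "ry": 0, "rz": 0, "hand": 0.0}
    - {"x": 0.0001, "y": -0.0015, "z": 0, "rx": 0, "ry": 0, "rz": 0, "hand": 0.0}
    - {"x": 0.0001, "y": -0.0015, "z": 0, "rx": 0, "ry": 0, "rz": 0, "hand": 0.0}
    - {"x": 0.0001, "y": -0.0015, "z": 0, "rx": 0, "ry": 0, "rz": 0, "hand": 0.0}
    - {"x": 0.0002, "y": -0.002, "z": 0, "rx": 0, "ry": 0, "rz": 0, "hand": 0.0}
    - {"x": 0.0002, "y": -0.003, "z": 0, "rx": 0, "ry": 0, "rz": 0, "hand": 0.0}
    - {"x": 0.0003, "y": -0.004, "z": 0, "rx": 0, "ry": 0, "rz": 0, "hand": 0.0}

```text
time: 14.18
tool_pos: [0.5513, 0.1306, 0.0324]
ee_rot: [-1.57, 0.0, 0.071]
wrist_force: [0.3, 0.2, -1.2]
width: 0.0217
```

play_rows:
  steps:
    - {"x": 0.0006, "y": -0.008, "z": 0, "rx": 0, "ry": 0, "rz": 0, "hand": 0.0}
    - {"x": 0.0006, "y": -0.008, "z": 0, "rx": 0, "ry": 0, "rz": 0, "hand": 0.0}
    - {"x": 0.0006, "y": -0.008, "z": 0, "rx": 0, "ry": 0, "rz": 0, "hand": 0.0}
    - {"x": 0.0006, "y": -0.008, "z": 0, "rx": 0, "ry": 0, "rz": 0, "hand": 0.0}
    - {"x": 0.0006, "y": -0.008, "z": 0, "rx": 0, "ry": 0, "rz": 0, "hand": 0.0}
    - {"x": 0.0006, "y": -0.008, "z": 0, "rx": 0, "ry": 0, "rz": 0, "hand": 0.0}
    - {"x": 0.0006, "y": -0.008, "z": 0, "rx": 0, "ry": 0, "rz": 0, "hand": 0.0}
    - {"x": 0.0006, "y": -0.008, "z": 0, "rx": 0, "ry": 0, "rz": 0, "hand": 0.0}

```text
time: 15.18
tool_pos: [0.5563, 0.066, 0.0325]
ee_rot: [-1.571, -0.0, 0.07]
wrist_force: [-0.9, -0.2, -1.8]
width: 0.0219
```

Run:
```python
from h import *
from bench import robot
o=grab("q")
for n,(x0,y0,w,h,f) in {"top":(80,220,250,100,3)}.items():
    c=o[n]["color"][y0:y0+h,x0:x0+w]
    cv2.imwrite(f"pics/q_{n}z.png",cv2.resize(cv2.cvtColor(c,cv2.COLOR_RGB2BGR),None,fx=f,fy=f,interpolation=2))
```

```text
(no output)
```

View pics/q_topz.png

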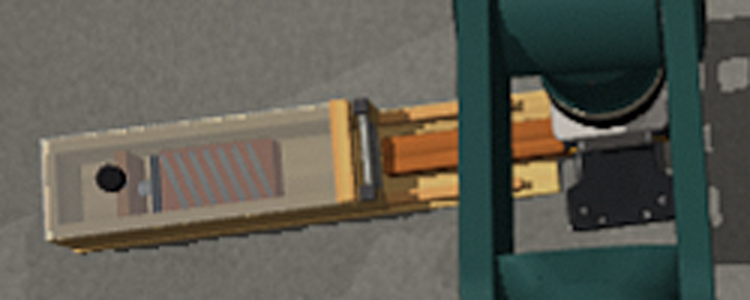

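play_rows:
  steps:
    - {"x": 0.0015, "y": -0.022, "z": 0, "rx": 0, "ry": 0, "rz": 0, "hand": 0.0}
    - {"x": 0.0016, "y": -0.022, "z": 0, "rx": 0, "ry": 0, "rz": 0, "hand": 0.0}
    - {"x": 0.0015, "y": -0.022, "z": 0, "rx": 0, "ry": 0, "rz": 0, "hand": 0.0}
    - {"x": 0.0016, "y": -0.022, "z": 0, "rx": 0, "ry": 0, "rz": 0, "hand": 0.0}
    - {"x": 0.0015, "y": -0.022, "z": 0, "rx": 0, "ry": 0, "rz": 0, "hand": 0.0}
    - {"x": 0.0016, "y": -0.022, "z": 0, "rx": 0, "ry": 0, "rz": 0, "hand": 0.0}
    - {"x": 0.0015, "y": -0.022, "z": 0, "rx": 0, "ry": 0, "rz": 0, "hand": 0.0}
    - {"x": 0.0016, "y": -0.022, "z": 0, "rx": 0, "ry": 0, "rz": 0, "hand": 0.0}

```text
time: 16.27
tool_pos: [0.5688, -0.1105, 0.0325]
ee_rot: [-1.571, -0.0, 0.071]
wrist_force: [0.4, -0.1, -1.6]
width: 0.0217
```

play_rows:
  steps:
    - {"x": 0, "y": -0.01, "z": -0.002, "rx": 0, "ry": 0, "rz": 0, "hand": 0.0}
    - {"x": 0, "y": 0, "z": -0.002, "rx": 0, "ry": 0, "rz": 0, "hand": 0.0}
    - {"x": 0, "y": 0, "z": -0.002, "rx": 0, "ry": 0, "rz": 0, "hand": 0.0}
    - {"x": 0, "y": 0, "z": -0.001, "rx": 0, "ry": 0, "rz": 0, "hand": 0.0}
    - {"x": 0, "y": 0, "z": 0, "rx": 0, "ry": 0, "rz": 0, "hand": 0.0}

```text
time: 16.9
tool_pos: [0.5685, -0.1189, 0.0254]
ee_rot: [-1.571, 0.0, 0.071]
wrist_force: [-0.2, 0.0, -1.0]
width: 0.0219
```

Run:
```python
from h import *
o=grab("r")
W=cloud(o["top"])
c=o["top"]["color"][200:400,80:480]
cv2.imwrite("pics/r_z.png",cv2.resize(cv2.cvtColor(c,cv2.COLOR_RGB2BGR),None,fx=2,fy=2,interpolation=2))
```

```text
(no output)
```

View pics/r_z.png

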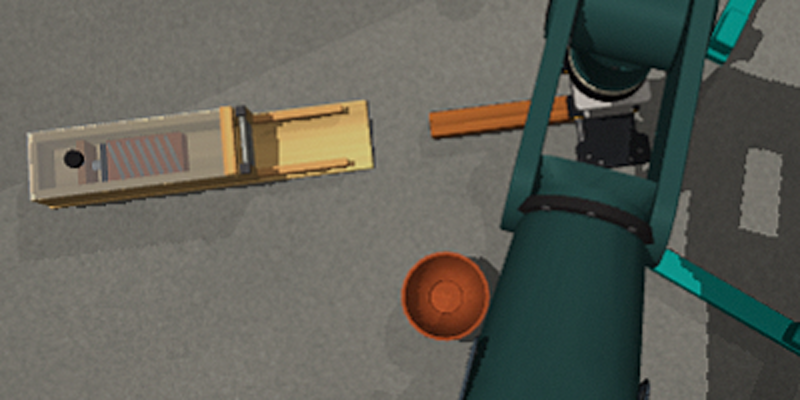

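play_rows:
  steps:
    - {"x": 0, "y": 0, "z": -0.0007, "rx": 0, "ry": 0, "rz": 0, "hand": 0.0}
    - {"x": 0, "y": 0, "z": 0, "rx": 0, "ry": 0, "rz": 0, "hand": 0.0}
    - {"x": 0, "y": 0, "z": 0, "rx": 0, "ry": 0, "rz": 0, "hand": 0.03}
    - {"x": 0, "y": 0, "z": 0, "rx": 0, "ry": 0, "rz": 0, "hand": 0.05}
    - {"x": 0, "y": 0, "z": 0, "rx": 0, "ry": 0, "rz": 0, "hand": 0.05}
    - {"x": 0, "y": 0, "z": 0, "rx": 0, "ry": 0, "rz": 0, "hand": 0.05}

```text
time: 17.75
tool_pos: [0.5687, -0.1196, 0.0249]
ee_rot: [-1.571, -0.0, 0.07]
wrist_force: [0.1, -1.5, -0.8]
width: 0.0496
```

play_rows:
  steps:
    - {"x": 0, "y": 0, "z": 0.02, "rx": 0, "ry": 0, "rz": 0, "hand": 0.05}
    - {"x": 0, "y": 0, "z": 0.03, "rx": 0, "ry": 0, "rz": 0, "hand": 0.05}
    - {"x": 0, "y": 0, "z": 0.04, "rx": 0, "ry": 0, "rz": 0, "hand": 0.05}
    - {"x": 0, "y": 0, "z": 0.04, "rx": 0, "ry": 0, "rz": 0, "hand": 0.05}
    - {"x": 0, "y": -0.04, "z": 0.04, "rx": 0, "ry": 0, "rz": 0, "hand": 0.05}
    - {"x": -0.03, "y": -0.05, "z": 0, "rx": 0, "ry": 0, "rz": 0, "hand": 0.05}
    - {"x": -0.03, "y": -0.05, "z": 0, "rx": 0, "ry": 0, "rz": 0, "hand": 0.05}
    - {"x": -0.03, "y": -0.05, "z": 0, "rx": 0, "ry": 0, "rz": 0, "hand": 0.05}

```text
time: 18.75
tool_pos: [0.4777, -0.3109, 0.1951]
ee_rot: [-1.571, -0.001, 0.071]
wrist_force: [0.2, -0.4, 0.4]
width: 0.0499
```

play_rows:
  steps:
    - {"x": -0.04, "y": -0.04, "z": 0, "rx": 0, "ry": 0, "rz": 0, "hand": 0.05}
    - {"x": -0.04, "y": -0.04, "z": 0, "rx": 0, "ry": 0, "rz": 0, "hand": 0.05}
    - {"x": -0.04, "y": -0.04, "z": 0, "rx": 0, "ry": 0, "rz": 0, "hand": 0.05}
    - {"x": 0, "y": 0, "z": 0, "rx": 0, "ry": 0, "rz": 0, "hand": 0.05}
    - {"x": 0, "y": 0, "z": 0, "rx": 0, "ry": 0, "rz": 0, "hand": 0.05}

```text
time: 19.38
tool_pos: [0.3589, -0.4292, 0.1948]
ee_rot: [-1.57, -0.001, 0.07]
wrist_force: [0.4, -0.6, 0.3]
width: 0.05
```

Run:
```python
from h import *
o=grab("z"); a=load("a")
c=o["side"]["color"][110:340,270:370]
cv2.imwrite("pics/z_c.png",cv2.resize(cv2.cvtColor(c,cv2.COLOR_RGB2BGR),None,fx=2.6,fy=2.6,interpolation=2))
for n,S in o.items():
    W=cloud(S); hsv=cv2.cvtColor(S["color"],cv2.COLOR_RGB2HSV)
    m=(hsv[...,0]<18)&(hsv[...,1]>110)&(W[...,0]>.5)&(W[...,0]<.62)&(W[...,1]>-.17)&(W[...,1]<.09)&(W[...,2]>.012)
    P=W[m]; r=cv2.minAreaRect(np.float32(P[:,:2]*1000)); q=P[(P[:,1]>-.07)]; print(n,r,np.median(q[:,2]),P[:,2].max(),P[:,1].min(),P[:,1].max())
    # stability of stamp via colours: bystanders
    for nm,b in(("bowl",(.32,.43,-.01,.1)),("jar/roller",(.72,.82,-.16,.01))):
        for S2,t in((a[n],"a"),(S,"z")):
            W2=cloud(S2); k=(W2[...,0]>b[0])&(W2[...,0]<b[1])&(W2[...,1]>b[2])&(W2[...,1]<b[3])&(W2[...,2]>.02)&(W2[...,2]<.09)
            print(n,nm,t,k.sum(),W2[k].mean(0).round(4) if k.any() else None)
```

```text
side ((562.7406616210938, -49.2288818359375), (25.45828628540039, 194.46775817871094), 3.897172689437866) 0.022627939358247806 0.06641906331381431 -0.14626871409739384 0.04716221795183817
side bowl a 651 [0.3742 0.0517 0.0326]
side bowl z 660 [0.3743 0.052  0.0325]
side jar/roller a 1316 [ 0.7635 -0.0717  0.0556]
side jar/roller z 1318 [ 0.7635 -0.0721  0.0557]
top ((563.968017578125, -45.19561004638672), (26.924224853515625, 191.33206176757812), 4.407589912414551) 0.02109843272633183 0.06546274274249564 -0.14100282083625254 0.05053088238711602
top bowl a 719 [0.3781 0.0436 0.0323]
top bowl z 715 [0.378  0.0439 0.0322]
top jar/roller a 1067 [ 0.7614 -0.0661  0.0568]
top jar/roller z 1070 [ 0.7612 -0.0662  0.0568]
```

View pics/z_top.png

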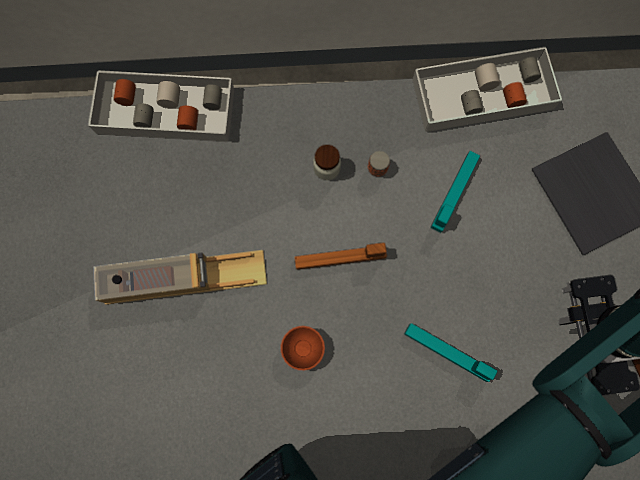

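View pics/z_c.png

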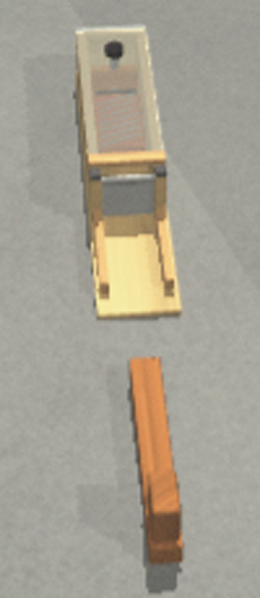

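The final pictures show the stamp against the pad, the flap hanging shut (side crop 103–157, ~195), and the stick flat on the bench about 66 mm clear of the apron. The bystanders haven't moved.

```bash
python3 -c "
from bench import workorder; print(workorder.close_job())"
```

```text
the job is handed in; nothing more can be done
None
```

The job is done and handed in at about 19.5 s of the 69 s allowed; the hand-in reported no verdict.

- **Push:** I gripped the wooden stick by its block and pushed the stamp along the apron and in through the flap. The pad was felt when the stick's nose was about 68 mm past the hinge, which puts the pad face at about 148 mm.
- **Press:** I held about 10–11.6 N at the wrist from 11.7 to 13.2 s. The highest reading was 11.6 N. About 2 N of that is sliding friction, so the force on the pad was a little less.
- **Stick:** I drew the stick straight out and laid it flat on the bench, with its nose about 66 mm from the apron end, then moved the arm clear.

**Last checks:**
- **Stamp and flap:** The stamp sits at the pad and the flap hangs shut.
- **Stick height:** The top of its bar is at 21–23 mm, so it is lying flat.
- **Bystanders:** The bowl, jar and roller are within 0.5 mm of where they started.
- **Disagreement:** The two cameras differ by about 4 mm on where the stick lies, which doesn't matter with that clearance. No check failed.

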